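Close up the pottery tool chest

TASK

Close up the blue tool chest with your fingertips only, without gripping anything: first push both open drawers fully home while the lid is still up, then push the raised lid over and down until it is fully shut (the shut lid locks the drawers). Leave the pot, the bottle and the jar standing where they are, and finish clear of everything.

Things in the scene. Friction and masses are not known exactly. Their poses are not given: they have to be found in the camera images.
- chest: Blue steel tool chest fixed to the bench, 160 mm deep (its x) by 320 mm wide (its y) by 120 mm high without the lid. Origin: centre of its underside, on the bench. Its x axis points to the back (hinge side), -x to the front (drawer side, facing roughly the robot), y to its left. Two drawers side by side in the lower half of the front; above them an open till (80 to 120 mm high) under the lid.
- drawer_left (a joint): How far the chest's left (+y) grey drawer stands out, m: 0 = fully home, at most 0.065; it slides straight along the chest's x axis, stays where it is left and needs about 1.5 N to push. Each drawer front is 152 mm wide and 50 mm high (20 to 70 mm above the bench).
- drawer_right (a joint): The same for the right (-y) drawer.
- drawer_left_knob (a point): Centre of the outer flat face of the left drawer's black round knob: 26 mm in diameter, its face 26 mm in front of the drawer front, 47 mm above the bench, at y = +78.5 mm in the chest's frame. Pushing on this face towards the chest's +x shuts the drawer. When the drawer is home it lies 114 mm in front of the chest's origin.
- drawer_right_knob (a point): The same for the right drawer, at y = -78.5 mm in the chest's frame.
- lid (a joint): Opening angle of the chest's blue lid, rad: 0 = shut flat on the chest, 1.5 = stop (almost upright); it starts raised and leaning towards the front (0.8 to 1.25). The stiff hinge holds the lid at any angle, so it has to be pushed all the way down (under 6 N near its free edge).
- lid_hinge (a point): Middle of the hinge line along the back upper edge of the chest: 80 mm behind the chest's origin, 120 mm above the bench; the line runs along the chest's y.
- lid_edge (a point): Middle of the free edge of the lid, on its outer face (the face that looks up when shut, backwards and up when raised; a pale panel is painted on it). The lid is a plate 168 mm from hinge to free edge, 320 mm wide, 12 mm thick; its inner face passes through the hinge line. It is pushed on the outer face, from behind, towards the front and down.
- pot: Bystander: open terracotta pot, 84 mm in diameter, 85 mm high, standing beside the chest; origin at the centre of its underside.
- bottle: Bystander: clear water bottle with a white cap, 60 mm in diameter, 190 mm high, standing beside the chest; origin at the centre of its underside.
- jar: Bystander: amber glaze jar with a black cap, 64 mm in diameter, 80 mm high, standing beside the chest; origin at the centre of its underside.

How it is judged:
By the outcome, as a careful person would: the job done as asked, in the order asked, and still so for the second after the job is handed in, with the robot touching nothing.
It also fails if it takes over 61 s, if anything falls off the work surface, if the arm or the gripper's body presses on something with over 40 N, if the wrist force passes 120 N, or if a joint passes its speed limit or range.

ROBOT

A 6-joint arm with a two-finger parallel gripper is mounted at the origin on the work surface. World frame = base frame: x ahead of the robot, y to its left, z up, the work surface at z = 0. Lengths are in m, angles in rad, forces in N, time in s.
With the tool pointing down it reaches from about 0.35 to 0.85 m from the base axis. Payload 8.1 kg.
Tool frame: the origin (TCP) lies between the finger pads; the fingertips stand 25 mm ahead of it and the grasp point (between the pads) lies 6 mm ahead of it; z points along the fingers, y is the line along which they close (so a half turn about z gives the same grasp; the last joint's range is limited). The gripper opens to 93 mm and grips with 3 to 60 N. Pads are 15 mm wide; open, the fingers measure 128 mm over their backs; the gripper's body (75 mm by 188 mm) begins 65 mm behind the grasp point.
Start: joints at [1.094, 0.13, 1.488, -0, 1.523, -0.085], TCP at [0.229, 0.555, 0.244] pointing down, gripper open.
Joint ranges: [-2.96, 2.96], [-0.89, 2.26], [0.02, 2.5], [-1.34, 4.48], [0, 2.73], [-2.66, 2.66]. Speed limits (rad/s): [2.39, 2.39, 2.79, 3.14, 3.14, 3.14].

INTERFACE

Orientations are given as a rotation vector (axis times angle).
In Python, from plant import robot gives the robot as it stands.
- The arm moves only by the tool arm_command, never from a script. Its argument "increments" is text: rows parted by semicolons, each of 5 numbers parted by spaces: the closure, from 0 (fully open) to 1 (shut), then the shift along the tool's x, y, z in mm, then the turn about the tool's z in rad. A call has 1 to 5 rows; each row is the pose to reach, as a shift and turn from the pose commanded when the call began, along the tool's axes at that moment; what a row does not reach only later rows make up. A row lasts 1/10 s, in which the tool goes at most 50 mm and 8.59 degrees, less where a joint would pass 70% of its speed; a pose out of reach is approached as far as the arm can. A call with a gripper value outside its range is refused whole. The fingers move at their own pace and stop on an object; "grip_force" is the grip in N (left out, the last holds). Time passes only in rows, so rows that repeat a pose let the fingers close. It gives the time, the measured TCP pose, the force, the opening and the grip force at its end, in the units of the state.
- robot.read_state(): the state, without advancing time (a new reading comes with each control period).
- robot.read_camera(name): name is "scene" or "top" or "wrist"; returns the picture (400x640x3 uint8, blue, green, red); there is no depth.
- robot.camera_model(name): a dict with "fx", "fy", "cx", "cy" (pixels), "D" ([k1, k2, p1, p2, k3] as OpenCV has them; the pictures are not rectified), "eye" and "rotation" of the camera in the world. Camera axes: x right, y down, z forward; pixel columns grow to the right and rows downward; lengths in m; the calibration is good to about 2 mm. A picture is of the moment at which its call begins: read the wrist's pose just before it. camera_model takes no time and is no camera call; for the wrist camera it gives the pose at the moment of the call.
- robot.close_job(): hands the job in; it is judged then, once.
The state is a dict: "t": time; "q": joint angles; "dq": joint speeds; "joint_torque": joint torques, N m; "tool_pos": TCP position; "orientation": TCP orientation; "force": force on the tool from outside, world axes, zero at the start; "wrist_torque": the same for the moment, N m; "opening": finger opening in m; "gripper_force": force on a finger pad.
Only numpy, scipy, OpenCV 4.12 (cv2) and the standard library are available. Lean on these libraries where they do the work, as an engineer would, in place of code of your own. Each camera call takes 0.05 s, during which the arm holds its last target. There are 200 camera calls.

## Working session

There is one attempt and no reset: what is moved stays moved. The work goes in short steps, Python scripts to look and compute and a tool call to move; the robot and the scene stay as the last step left them, time stands still between calls to the robot, and variables do not carry over. Pictures are saved under pics/ and viewed, at most 10 in all, crops included, and the job is handed in when it is done.

Besides the shell and the picture viewer there is one more tool, called as name(argument=value, ...) on one line, values as JSON. arm_command: Moves the arm, as the interface text tells. Its arguments: {"type":"object","properties":{"increments":{"type":"string"},"grip_force":{"type":"number"}},"required":["increments"]}

```bash
mkdir -p pics; ls; python3 - <<'E'
from plant import robot
import cv2,numpy as np
s=robot.read_state(); print(s['t'],s['tool_pos'],s['orientation'],s['force'],s['opening'])
for n in("scene","top"):
    im=robot.read_camera(n); cv2.imwrite(f"pics/{n}0.png",im)
    m=robot.camera_model(n); print(n,m)
E
```

```text
pics
0.0 [0.22883109 0.55407158 0.24257156] [-6.11413456e-01 -3.08096775e+00  2.83538508e-03] [-0.97098638 -0.06359586  0.35003792] 0.09306075437174738
scene {'fx': 494.16114010638415, 'fy': 494.16114010638415, 'cx': 323.22548516887844, 'cy': 198.3829435269171, 'D': array([-0.15726456,  0.        ,  0.        ,  0.        ,  0.        ]), 'eye': array([0.70630633, 0.56987146, 1.11915299]), 'rotation': array([-0.35397466, -2.96385935,  0.75059333])}
top {'fx': 512.0391011759576, 'fy': 512.0391011759576, 'cx': 321.87710263222704, 'cy': 195.58123119722336, 'D': array([-0.0490729,  0.       ,  0.       ,  0.       ,  0.       ]), 'eye': array([0.38493283, 0.05077609, 1.25326173]), 'rotation': array([-2.13527607,  2.15108802, -0.20820771])}
```

View pics/scene0.png

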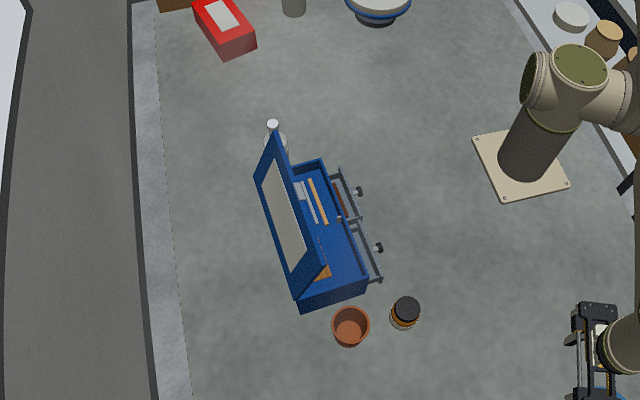

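View pics/top0.png

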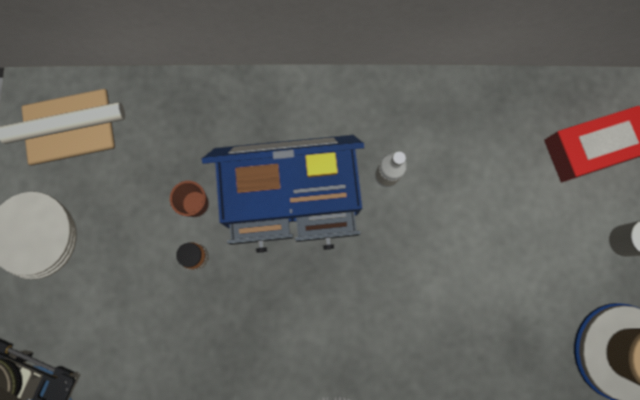

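The top view shows the knobs near (262,247) and (328,243), the jar at (190,256), the pot at (188,198) and the bottle at (392,168). In the scene view the left knob is near (378,248) and the right knob near (358,191). I'll zoom in for precision.

```bash
python3 - <<'E'
import cv2,numpy as np
a=cv2.imread("pics/top0.png")[120:270,160:420]; b=cv2.imread("pics/scene0.png")[110:350,240:430]
cv2.imwrite("pics/topc.png",cv2.resize(a,None,fx=3,fy=3,interpolation=cv2.INTER_CUBIC))
cv2.imwrite("pics/scenec.png",cv2.resize(b,None,fx=2.5,fy=2.5,interpolation=cv2.INTER_CUBIC))
E
```

```text
(no output)
```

View pics/topc.png

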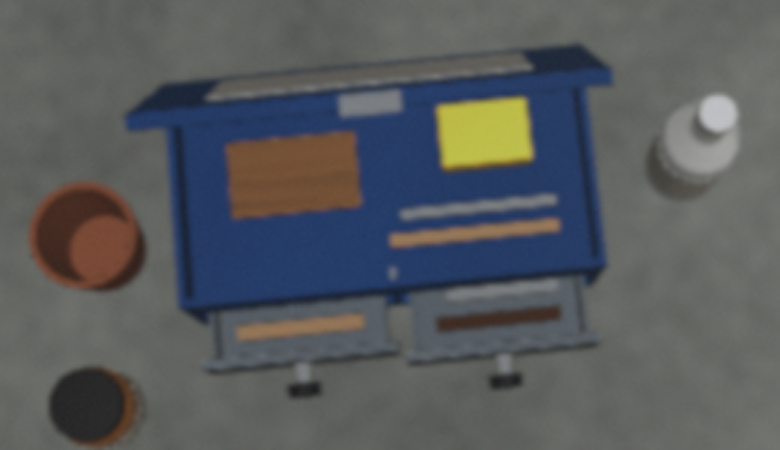

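View pics/scenec.png

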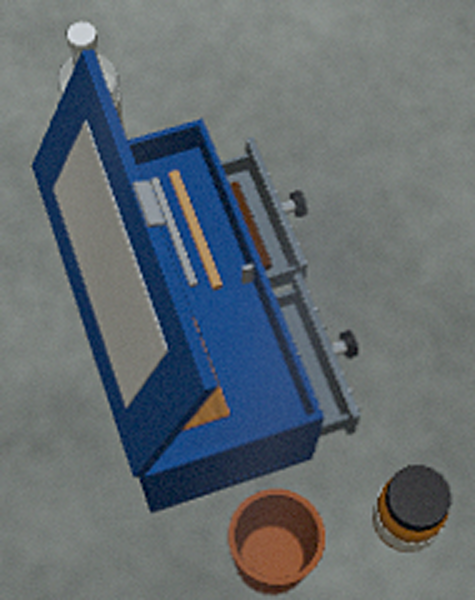

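The crops give these full-image pixels:
- **Knobs:** top (261.5,250) and (328.5,246.5).
- **Lid free edge:** top from (203,158) to (364,143), scene from (276,130) to (327,266).
- **Bystanders:** clearly separate from the chest.

Next I triangulate.

```bash
cat >h.py <<'E'
import numpy as np,cv2
from plant import robot
from scipy.spatial.transform import Rotation as R
def ray(n,p,m=None):
    m=m or robot.camera_model(n);K=np.array([[m['fx'],0,m['cx']],[0,m['fy'],m['cy']],[0,0,1]])
    u=cv2.undistortPoints(np.array([[p]],float),K,m['D'])[0,0]
    d=R.from_rotvec(m['rotation']).as_matrix()@np.r_[u,1]
    return np.array(m['eye']),d/np.linalg.norm(d)
def tri(*rs):
    A=sum(np.eye(3)-np.outer(d,d) for e,d in rs);b=sum((np.eye(3)-np.outer(d,d))@e for e,d in rs)
    x=np.linalg.solve(A,b);return x,[np.linalg.norm(np.cross(x-e,d)) for e,d in rs]
def plane(r,z): e,d=r;return e+d*(z-e[2])/d[2]
def proj(n,P):
    m=robot.camera_model(n);K=np.array([[m['fx'],0,m['cx']],[0,m['fy'],m['cy']],[0,0,1]])
    Rm=R.from_rotvec(m['rotation']).as_matrix().T
    return cv2.projectPoints(np.array(P,float).reshape(-1,1,3),cv2.Rodrigues(Rm)[0],-Rm@m['eye'],K,m['D'])[0][:,0]
E
python3 - <<'E'
from h import *
np.set_printoptions(precision=4,suppress=True)
T=lambda x,y:ray("top",(x/3+160-.33,y/3+120-.33))
S=lambda x,y:ray("scene",(x/2.5+240-.3,y/2.5+110-.3))
P={'knobL':((304,389),(348,344)),'knobR':((505,381),(299,204)),'lidL':((128,117),(217,390)),'lidR':((610,70),(90,50)),
'rimL':((183,308),(322,416)),'rimR':((605,266),(203,120)),'jar':((88,405),(418,497)),'pot':((85,235),(277,540)),'cap':((718,113),(82,35))}
for k,(t,s) in P.items():
    x,e=tri(T(*t),S(*s));print(k,x,np.round(e,4)[0])
for k,z in(('rimL',.12),('rimR',.12),('knobL',.047),('knobR',.047),('pot',.085),('jar',.08),('cap',.19)):
    print(k,plane(T(*P[k][0]),z),plane(S(*P[k][1]),z))
print('hinge outer',[plane(T(160,85),.125),plane(T(582,45),.125),plane(S(33,165),.125),plane(S(135,475),.125)])
print('pot base,jar base',robot.camera_model('wrist')['eye'],robot.camera_model('wrist')['rotation'])
E
```

```text
knobL [0.4659 0.1647 0.0465] 0.001
knobR [0.4705 0.0077 0.0458] 0.0004
lidL [0.6239 0.2616 0.2771] 0.0036
lidR [ 0.6543 -0.0539  0.2816] 0.0022
rimL [0.5219 0.249  0.1139] 0.0008
rimR [ 0.551  -0.0658  0.1177] 0.0007
jar [0.4529 0.3274 0.0707] 0.0009
pot [0.5834 0.3341 0.0731] 0.0002
cap [ 0.6506 -0.1421  0.1865] 0.0002
rimL [0.5205 0.2484 0.12  ] [0.5237 0.2505 0.12  ]
rimR [ 0.5501 -0.0652  0.12  ] [ 0.5519 -0.0647  0.12  ]
knobL [0.465  0.1652 0.047 ] [0.4668 0.1644 0.047 ]
knobR [0.4701 0.0079 0.047 ] [0.4711 0.0081 0.047 ]
pot [0.5816 0.3312 0.085 ] [0.5846 0.3369 0.085 ]
jar [0.4516 0.3257 0.08  ] [0.4559 0.3292 0.08  ]
cap [ 0.6499 -0.1416  0.19  ] [ 0.6506 -0.1393  0.19  ]
hinge outer [array([0.6895, 0.269 , 0.125 ]), array([ 0.7198, -0.051 ,  0.125 ]), array([ 0.7201, -0.0501,  0.125 ]), array([0.6896, 0.2653, 0.125 ])]
pot base,jar base [0.1531 0.5861 0.3841] [2.3985 1.6047 0.2348]
```

The two views agree: chest yaw is about 0.093, origin about (0.616,0.099), and the lid is at about 1.16 rad. The left drawer stands out about 33 mm and the right about 43 mm. I'll close the fingers, align the tool and go in front of the left knob.

arm_command(increments="1 -36 -32 0 -0.1; 1 -72 -65 0 -0.22; 1 -108 -97 0 -0.35; 1 -145 -130 0 -0.485; 1 -181 -163 0 -0.485", grip_force=20)

```text
t: 0.6
tool_pos: [0.3341, 0.3334, 0.2432]
orientation: [0.155, -3.138, 0.0]
force: [1.5, 0.1, -0.5]
opening: 0.0577
gripper_force: 0.0
```

```bash
cat >st.py <<'E'
from h import *
np.set_printoptions(precision=4,suppress=True)
import sys
O=np.array([.6161,.0991,0]);c,s=np.cos(.093),np.sin(.093);C=np.array([[c,s,0],[-s,c,0],[0,0,1]])
st=robot.read_state();M=R.from_rotvec(st['orientation']).as_matrix();p=np.array(st['tool_pos'])
print('t',st['t'],'tcp',p,'chest',C@(p-O),'open',st['opening'],'F chest',C@st['force'],'yaw err',np.arctan2(*(C@M[:,1])[:2]))
print('q',np.array(st['q']))
for a in sys.argv[1:]:
    g=O+C.T@np.array(eval(a));print(a,g,'tool mm',M.T@(g-p)*1000)
E
python3 st.py "(-.198,.0785,.243)" "(-.198,.0785,.065)"
```

```text
t 0.6 tcp [0.3341 0.3334 0.2432] chest [-0.259   0.2595  0.2432] open 0.05765543055697905 F chest [ 1.5066 -0.0251 -0.4726] yaw err -0.005638982638265896
q [ 0.6757 -0.222   1.8306 -0.0001  1.5334 -0.9937]
(-.198,.0785,.243) [0.4117 0.1589 0.243 ] tool mm [ -59.9571 -181.346     0.2396]
(-.198,.0785,.065) [0.4117 0.1589 0.065 ] tool mm [ -60.0066 -181.2964  178.2396]
```

arm_command(increments="1 -15 -45 0 0; 1 -30 -90 0 0; 1 -45 -135 0 0; 1 -60 -181 0 0; 1 -60 -181 40 0")

```text
t: 1.1
tool_pos: [0.4158, 0.1563, 0.2084]
orientation: [-0.136, 3.128, 0.0]
force: [1.3, 0.8, -0.1]
opening: 0.0176
gripper_force: 0.0
```

arm_command(increments="1 0 0 40 0; 1 0 0 80 0; 1 0 0 115 0; 1 0 0 138 0; 1 0 0 138 0")

```text
t: 1.6
tool_pos: [0.4071, 0.1596, 0.0617]
orientation: [0.146, -3.131, 0.003]
force: [-0.3, -0.2, 0.2]
opening: 0.0004
gripper_force: 0.0
```

```bash
python3 st.py "(-.1215,.0785,.065)"
```

```text
t 1.6 tcp [0.4071 0.1596 0.0617] chest [-0.2025  0.0796  0.0617] open 0.0004259931140680166 F chest [-0.3184 -0.1498  0.1623] yaw err -6.55517814663731e-05
q [ 0.2562 -0.1365  2.1019 -0.      1.1839 -1.4076]
(-.1215,.0785,.065) [0.4878 0.166  0.065 ] tool mm [-80.9601  -1.118   -3.92  ]
```

arm_command(increments="1 -15 -1 -3 0; 1 -30 -1 -3 0; 1 -40 -1 -3 0; 1 -48 -1 -3 0; 1 -55 -1 -3 0")

```text
t: 2.1
tool_pos: [0.4659, 0.1648, 0.0692]
orientation: [-0.146, 3.138, 0.0]
force: [-1.5, -0.2, 1.4]
opening: 0.0003
gripper_force: 1.0
```

arm_command(increments="1 -5 0 0 0; 1 -10 0 0 0; 1 -15 0 0 0; 1 -18 0 0 0; 1 -20 0 0 0")

```text
t: 2.6
tool_pos: [0.4852, 0.1665, 0.0685]
orientation: [0.146, -3.137, 0.0]
force: [-12.3, -0.3, 9.5]
opening: 0.0004
gripper_force: 6.0
```

```bash
python3 st.py "(-.1215,.0785,.065)"
```

```text
t 2.6 tcp [0.4852 0.1665 0.0685] chest [-0.1241  0.0793  0.0685] open 0.00042043971471412213 F chest [-12.3196   0.843    9.4921] yaw err -0.00020356043537033382
q [ 0.2306  0.0578  1.8994  0.0001  1.1852 -1.4335]
(-.1215,.0785,.065) [0.4878 0.166  0.065 ] tool mm [-2.5746 -0.7882  3.5205]
```

arm_command(increments="1 -1 0 0 0; 1 -2 0 0 0; 1 -2 0 0 0; 1 -2 0 0 0")

```text
t: 3.0
tool_pos: [0.4852, 0.1665, 0.0684]
orientation: [0.146, -3.133, 0.001]
force: [-11.5, -1.5, 10.7]
opening: 0.0003
gripper_force: 6.1
```

```bash
python3 st.py
```

```text
t 3.0 tcp [0.4852 0.1665 0.0684] chest [-0.124   0.0793  0.0684] open 0.00029074684540304817 F chest [-11.5908  -0.4077  10.6895] yaw err -0.00036883501978319215
q [ 0.2304  0.0617  1.8956  0.0004  1.1889 -1.4339]
```

arm_command(increments="1 20 0 0 0; 1 60 0 0 0; 1 75 -40 0 0; 1 78 -80 0 0; 1 78 -80 0 0")

```text
t: 3.5
tool_pos: [0.417, 0.0766, 0.0687]
orientation: [-0.142, 3.137, -0.002]
force: [0.7, 0.2, -0.8]
opening: 0.0004
gripper_force: 0.0
```

```bash
python3 - <<'E'
from h import *
T=robot.read_camera("top");S=robot.read_camera("scene")
a=cv2.resize(T[120:290,160:420],None,fx=2,fy=2,interpolation=cv2.INTER_CUBIC)
b=cv2.resize(S[140:300,300:430],None,fx=2.125,fy=2.125,interpolation=cv2.INTER_CUBIC)
cv2.imwrite("pics/l1.png",np.hstack([a,b]))
E
python3 st.py "(-.20,-.0785,.067)"
```

```text
t 3.6 tcp [0.4175 0.0793 0.0689] chest [-0.1996 -0.0013  0.0689] open 0.000731243213373874 F chest [ 0.3646  0.5649 -0.915 ] yaw err 0.0022725400372350523
q [ 0.0666 -0.1951  2.1385  0.0002  1.1971 -1.595 ]
(-.20,-.0785,.067) [0.4243 0.0024 0.067 ] tool mm [  0.2673 -77.1786   1.9286]
```

View pics/l1.png

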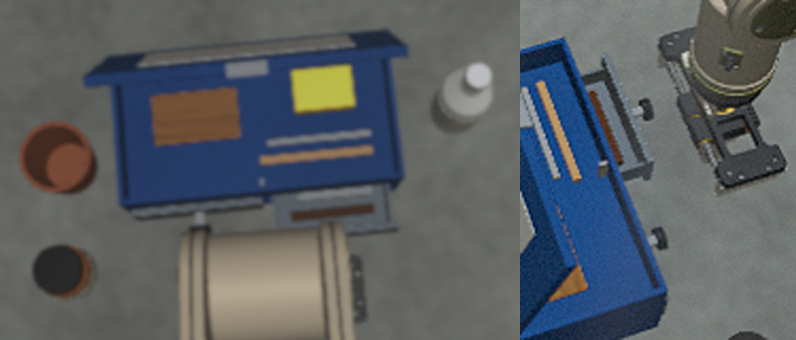

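```bash
python3 - <<'E'
from h import *
S=cv2.imread("pics/l1.png")[:,520:]
for n,(x,y) in {'L':(138,238),'R':(124,109)}.items():
    r=S[y-18:y+18,x-14:x+18]; mk=(r.max(2)<45).astype(np.uint8)
    k,l,s,cn=cv2.connectedComponentsWithStats(mk);i=1+s[1:,4].argmax()
    u=np.array(cn[i])+[x-14,y-18];px=u/2.125+[300-.26,140-.26]
    g=plane(ray('scene',px),.047)-[.6161,.0991,0]
    c,si=np.cos(.093),np.sin(.093);print(n,px,s[i,4],c*g[0]+si*g[1],-si*g[0]+c*g[1])
E
```

```text
L [365.26941176 253.38705882] 8 -0.10658765460306024 0.08269408274418213
R [358.79882353 195.03411765] 14 -0.1478729192599051 -0.06759210770048128
```

The left drawer looks home: it hit a hard stop at chest x −0.124, and its knob is now at the chest front. Now the right one.

arm_command(increments="1 0 -30 0 0; 1 0 -60 0 0; 1 0 -77 0 0; 1 -10 -77 0 0; 1 -22 -77 0 0")

```text
t: 4.1
tool_pos: [0.4468, 0.0057, 0.0687]
orientation: [-0.146, 3.138, 0.0]
force: [-0.3, -1.2, -0.2]
opening: 0.0005
gripper_force: 0.0
```

arm_command(increments="1 -8 0 0 0; 1 -16 0 0 0; 1 -24 0 0 0; 1 -32 0 0 0; 1 -40 0 0 0")

```text
t: 4.6
tool_pos: [0.4862, 0.0094, 0.0684]
orientation: [0.147, -3.137, -0.001]
force: [-2.3, 1.5, 0.7]
opening: 0.0005
gripper_force: 1.0
```

arm_command(increments="1 -5 0 0 0; 1 -10 0 0 0; 1 -14 0 0 0; 1 -16 0 0 0; 1 -16 0 0 0")

```text
t: 5.1
tool_pos: [0.5, 0.0102, 0.0684]
orientation: [0.146, -3.133, 0.0]
force: [-13.7, -1.0, 10.3]
opening: 0.0006
gripper_force: 6.7
```

```bash
python3 st.py
```

```text
t 5.1 tcp [0.5    0.0102 0.0684] chest [-0.1239 -0.0777  0.0684] open 0.0005790312606133361 F chest [-13.7333   0.2954  10.2977] yaw err -0.00025053328995490985
q [-0.0816  0.0277  1.9307 -0.0008  1.1883 -1.7454]
```

arm_command(increments="1 25 0 0 0; 1 60 0 -10 0; 1 70 20 -55 0; 1 75 40 -100 0; 1 75 60 -145 0")

```text
t: 5.6
tool_pos: [0.4209, 0.0634, 0.2154]
orientation: [-0.145, 3.137, -0.0]
force: [1.8, 0.3, -0.2]
opening: 0.0005
gripper_force: 0.0
```

arm_command(increments="1 0 10 -45 0; 1 0 18 -90 0; 1 0 18 -135 0; 1 0 18 -150 0; 1 0 18 -150 0")

```text
t: 6.1
tool_pos: [0.4214, 0.0811, 0.3667]
orientation: [-0.146, 3.132, -0.0]
force: [0.5, 0.4, -0.1]
opening: 0.0003
gripper_force: 0.0
```

```bash
python3 - <<'E'
from h import *
T=robot.read_camera("top");S=robot.read_camera("scene")
a=cv2.resize(T[120:290,160:420],None,fx=2,fy=2,interpolation=cv2.INTER_CUBIC)
b=cv2.resize(S[140:300,300:430],None,fx=2.125,fy=2.125,interpolation=cv2.INTER_CUBIC)
cv2.imwrite("pics/l2.png",np.hstack([a,b]))
E
python3 st.py "(.1,0,.36)"
```

```text
t 6.2 tcp [0.42   0.0809 0.3624] chest [-0.197   0.0001  0.3624] open 0.0007251939866893614 F chest [-0.3496 -0.1834  0.3576] yaw err 0.0001534191486151509
q [ 0.0704 -0.3586  1.7266 -0.0002  1.7744 -1.5933]
(.1,0,.36) [0.7157 0.1084 0.36  ] tool mm [-296.9583   -0.0187    2.1028]
```

View pics/l2.png

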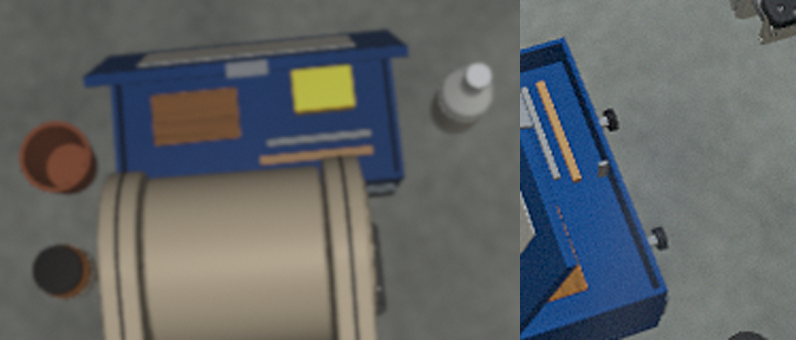

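Both drawer fronts are now hidden under the rim, with their knobs at the same distance from it: (611,119) and (659,237) in the composite. Next I move over the lid.

arm_command(increments="1 -40 0 0 0; 1 -80 0 0 0; 1 -120 0 0 0; 1 -160 0 0 0; 1 -200 0 0 0")

```text
t: 6.7
tool_pos: [0.6198, 0.0995, 0.3599]
orientation: [0.145, -3.134, 0.0]
force: [0.9, -0.2, 0.7]
opening: 0.0006
gripper_force: 0.0
```

arm_command(increments="1 -40 0 0 0; 1 -80 0 0 0; 1 -97 0 0 0; 1 -97 0 0 0")

```text
t: 7.1
tool_pos: [0.7164, 0.1083, 0.3573]
orientation: [0.145, -3.131, 0.001]
force: [0.7, -0.7, -0.1]
opening: 0.0006
gripper_force: 0.0
```

```bash
python3 - <<'E'
from h import *
c,s=np.cos(.093),np.sin(.093);C=np.array([[c,s,0],[-s,c,0],[0,0,1]]);O=np.array([.6161,.0991,0])
for y in(.0785,-.0785):
    for x in(-.1095,-.1195):print(y,x,(proj('scene',O+C.T@[x,y,.047])[0]-[300,140])*2.125+[520,0])
E
python3 st.py "(.08,0,.27)"
```

```text
0.0785 -0.1095 [659.78386537 236.80175059]
0.0785 -0.1195 [668.21782832 234.0524879 ]
-0.0785 -0.1095 [610.88466512 118.50813231]
-0.0785 -0.1195 [618.9271893  116.08031913]
t 7.1 tcp [0.7164 0.1083 0.3573] chest [ 0.1007 -0.0002  0.3573] open 0.0006055443156747758 F chest [ 0.6089 -0.7142 -0.1243] yaw err 0.00048471742092294967
q [ 0.0793  0.4862  0.8563 -0.0001  1.8068 -1.584 ]
(.08,0,.27) [0.6958 0.1065 0.27  ] tool mm [20.0586  0.1866 87.419 ]
```

The knobs sit within a pixel of their projected home positions, so both drawers are confirmed shut. Now I lower behind the lid.

arm_command(increments="1 0 0 40 0; 1 0 0 74 0; 1 15 0 74 0; 1 35 0 74 0; 1 50 0 74 0")

```text
t: 7.6
tool_pos: [0.6633, 0.1037, 0.2872]
orientation: [0.146, -3.135, 0.0]
force: [-0.4, -0.3, -0.2]
opening: 0.0002
gripper_force: 0.0
```

```bash
python3 st.py "(.02,0,.273)" "(-.004,0,.257)"
```

```text
t 7.6 tcp [0.6633 0.1037 0.2872] chest [0.0474 0.0002 0.2872] open 0.00018069513594109706 F chest [-0.4526 -0.2776 -0.2073] yaw err -6.920255875221819e-06
q [ 0.0787  0.3158  1.1967 -0.      1.6327 -1.5851]
(.02,0,.273) [0.636 0.101 0.273] tool mm [27.3654 -0.1845 14.33  ]
(-.004,0,.257) [0.6121 0.0987 0.257 ] tool mm [51.3071 -0.1845 30.4172]
```

arm_command(increments="1 7 0 2 0; 1 14 0 6 0; 1 21 0 10 0; 1 29 0 15 0; 1 37 0 20 0")

```text
t: 8.1
tool_pos: [0.6289, 0.1005, 0.2696]
orientation: [-0.146, 3.137, -0.0]
force: [0.9, 0.7, 3.6]
opening: 0.0005
gripper_force: 1.7
```

```bash
python3 st.py "(-.004,0,.257)" "(-.024,0,.237)"
```

```text
t 8.1 tcp [0.6289 0.1005 0.2696] chest [0.0129 0.0002 0.2696] open 0.0004580135701297557 F chest [0.9675 0.6221 3.6061] yaw err -0.00013568557864064674
q [ 0.0781  0.22    1.3411 -0.0001  1.5796 -1.5859]
(-.004,0,.257) [0.6121 0.0987 0.257 ] tool mm [16.8731 -0.2193 12.6115]
(-.024,0,.237) [0.5922 0.0969 0.237 ] tool mm [36.8903 -0.2146 32.5943]
```

arm_command(increments="1 8 0 6 0; 1 16 0 12 0; 1 23 0 19 0; 1 30 0 26 0; 1 37 0 33 0")

```text
t: 8.6
tool_pos: [0.5919, 0.097, 0.236]
orientation: [-0.146, 3.138, -0.0]
force: [2.4, 0.4, 1.4]
opening: 0.0003
gripper_force: 1.2
```

```bash
python3 st.py "(-.04,0,.213)" "(-.051,0,.186)"
```

```text
t 8.6 tcp [0.5919 0.097  0.236 ] chest [-0.0243  0.0002  0.236 ] open 0.00030637780050386636 F chest [2.4626 0.1473 1.3911] yaw err -7.586421276834746e-05
q [ 0.0771  0.1331  1.4992 -0.0001  1.5092 -1.5868]
(-.04,0,.213) [0.5763 0.0954 0.213 ] tool mm [15.6916 -0.2001 23.0084]
(-.051,0,.186) [0.5653 0.0944 0.186 ] tool mm [26.6954 -0.1968 50.0069]
```

arm_command(increments="1 6 0 8 0; 1 11 0 15 0; 1 16 0 23 0; 1 20 0 31 0; 1 23 0 39 0")

```text
t: 9.1
tool_pos: [0.5688, 0.095, 0.1969]
orientation: [0.146, -3.138, 0.0]
force: [0.3, 0.2, 2.8]
opening: 0.0006
gripper_force: 1.1
```

arm_command(increments="1 2 0 7 0; 1 4 0 14 0; 1 6 0 21 0; 1 8 0 28 0; 1 9 0 34 0")

```text
t: 9.6
tool_pos: [0.5605, 0.0942, 0.1631]
orientation: [-0.146, 3.138, 0.0]
force: [1.3, -0.2, 2.5]
opening: 0.0002
gripper_force: 1.0
```

```bash
python3 st.py "(-.0565,0,.157)"
```

```text
t 9.6 tcp [0.5605 0.0942 0.1631] chest [-0.0558  0.0003  0.1631] open 0.00020176432668701083 F chest [ 1.2863 -0.3134  2.4643] yaw err -0.0002272351858412746
q [ 0.0763  0.0965  1.6735  0.0001  1.3709 -1.5877]
(-.0565,0,.157) [0.5598 0.0939 0.157 ] tool mm [ 0.6722 -0.3326  6.096 ]
```

arm_command(increments="1 0 0 3 0; 1 0 0 6 0; 1 0 0 8 0; 1 0 0 9 0; 1 0 0 9 0")

```text
t: 10.1
tool_pos: [0.5601, 0.0942, 0.1572]
orientation: [0.147, -3.138, 0.0]
force: [-12.5, -0.5, 20.8]
opening: 0.0008
gripper_force: 10.4
```

arm_command(increments="1 0 0 2 0; 1 0 0 4 0; 1 0 0 4 0; 1 0 0 4 0")

```text
t: 10.5
tool_pos: [0.5603, 0.0942, 0.157]
orientation: [-0.147, 3.137, -0.001]
force: [-27.4, -3.6, 46.9]
opening: 0.0004
gripper_force: 23.6
```

```bash
python3 st.py
```

```text
t 10.5 tcp [0.5603 0.0942 0.157 ] chest [-0.056   0.0003  0.157 ] open 0.0004474512166392496 F chest [-27.6408  -1.0607  46.9476] yaw err -0.0005599341028886437
q [ 0.0766  0.1011  1.6802 -0.0004  1.3594 -1.5877]
```

The lid is on a hard stop with the TCP at 0.157, exactly where the shut lid should be. I'll lift off and look.

arm_command(increments="1 0 0 -30 0; 1 0 0 -75 0; 1 0 0 -120 0; 1 30 0 -160 0; 1 70 0 -180 0")

```text
t: 11.0
tool_pos: [0.4916, 0.0877, 0.3344]
orientation: [-0.146, 3.134, 0.0]
force: [-0.8, -0.5, 1.5]
opening: 0.0006
gripper_force: 0.0
```

arm_command(increments="1 40 0 0 0; 1 80 0 0 0; 1 110 0 0 0; 1 110 0 0 0; 1 110 0 0 0")

```text
t: 11.5
tool_pos: [0.3813, 0.0775, 0.331]
orientation: [-0.146, 3.136, 0.0]
force: [0.5, 0.1, -0.0]
opening: 0.0004
gripper_force: 0.0
```

```bash
python3 - <<'E'
from h import *
S=robot.read_camera("scene");T=robot.read_camera("top")
b=cv2.resize(S[110:350,240:430],None,fx=2,fy=2,interpolation=cv2.INTER_CUBIC)
a=cv2.resize(T[110:290,220:430],None,fx=1.9,fy=480/180,interpolation=cv2.INTER_CUBIC)
cv2.imwrite("pics/end.png",np.hstack([b,a]))
c,s=np.cos(.093),np.sin(.093);C=np.array([[c,s,0],[-s,c,0],[0,0,1]]);O=np.array([.6161,.0991,0])
for y in(.16,-.16): print('lid shut edge px',((proj('scene',O+C.T@[-.088,y,.132])[0]-[240,110])*2))
E
python3 st.py
```

```text
lid shut edge px [267.09470186 325.97326269]
lid shut edge px [168.08038913  86.00409397]
t 11.6 tcp [0.3818 0.0775 0.3306] chest [-0.2353  0.0002  0.3306] open 0.00039792292870999 F chest [ 0.8708 -0.4353  0.3039] yaw err -0.00015804408405197687
q [ 0.0684 -0.4769  1.8703  0.      1.748  -1.5956]
```

View pics/end.png

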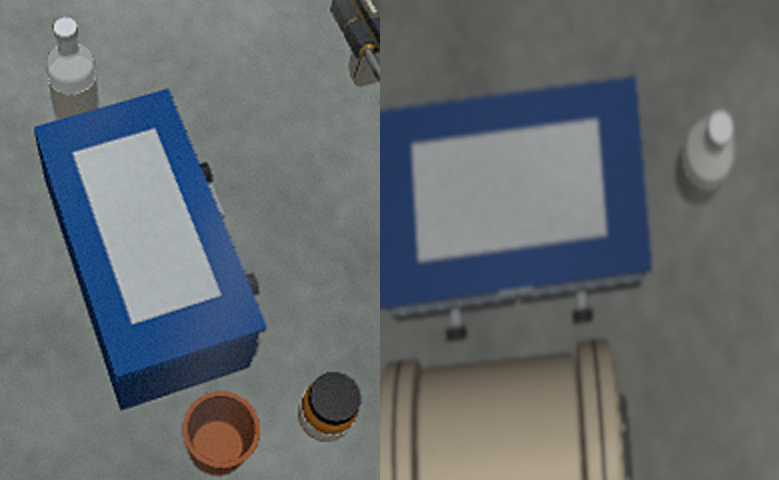

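The lid edge at (266,328)–(169,90) matches the projected shut position, (267,326)–(168,86). Both drawers are home and the bystanders haven't moved.

```bash
python3 -c "
from plant import robot
print(robot.close_job())"
```

```text
the job is handed in; nothing more can be done
None
```

The job is handed in at about 11.6 s: both drawers were pushed home first, then the lid was pushed shut, the pot, bottle and jar look unmoved, and the arm finished clear; pressing the lid onto its stop peaked at about 55 N at the wrist.

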